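Bring three ceramic samples to one height on the lab jacks

ROBOT

A 6-joint arm with a two-finger parallel gripper is mounted at the origin on the work surface. World frame = base frame: x ahead of the robot, y to its left, z up, the work surface at z = 0. Lengths are in mm, angles in rad, forces in N, time in s.
With the tool pointing down it reaches from about 350 to 975 mm from the base axis. Payload 7.1 kg.
Tool frame: the origin (TCP) lies between the finger pads; the fingertips stand 19 mm ahead of it and the grasp point (between the pads) is the TCP; y points along the fingers, z is the direction in which the jaws open and shut, and the axes are right-handed (so a half turn about y gives the same grasp; the last joint's range is limited). The gripper opens to 88 mm and grips with 3 to 60 N. Pads are 20 mm wide; open, the fingers measure 115 mm over their backs; the gripper's body (75 mm by 178 mm) begins 61 mm behind the grasp point.
Start: joints at [1.283, 0.423, 1.63, -0, 1.089, -0.019], TCP at [165.953, 602.548, 203.575] pointing down, gripper open.
Joint ranges: [-3, 3], [-0.9, 2.11], [0.09, 2.58], [-1.31, 4.45], [0.11, 2.69], [-2.54, 2.54]. Speed limits (rad/s): [2.39, 2.39, 3.01, 3.14, 3.14, 3.14].

INTERFACE

Orientations are given as a rotation vector (axis times angle).
In Python, from workcell import ctrl gives the robot as it stands.
- The arm moves only by the tool servo_tool, never from a script. Its argument "moves" is text: rows parted by semicolons, each of 6 numbers parted by spaces: the shift along the world's x, y, z in m, then the turn, a rotation vector about the world's x, y, z in degrees. A call has 1 to 8 rows; each row is the pose to reach, as a shift and turn from the pose commanded when the call began; what a row does not reach only later rows make up. A row lasts 1/8 s, in which the tool goes at most 62.5 mm and 10.7 degrees, less where a joint would pass 70% of its speed; a pose out of reach is approached as far as the arm can. A call with a gripper value outside its range is refused whole. "hand" is the closure in counts, from 0 (fully open) to 255 (shut), set as the call begins (left out, the last holds). The fingers move at their own pace and stop on an object; the grip force is fixed at half the most. Time passes only in rows, so rows that repeat a pose let the fingers close. It gives the time, the measured TCP pose, the force and the opening at its end, in the units of the state.
- ctrl.get_obs(): the state, without advancing time (a new reading comes with each control period).
- ctrl.get_image(name): name is "scene" or "side" or "wrist"; returns a dict with "pixels" (480x640x3 uint8, red, green, blue), "depth" (480x640 float32, mm along the optical axis (not along the pixel's ray), 0 where there is no reading), "vertical_fov" (degrees; the focal length in pixels is half the picture's height over the tangent of half this angle, whatever the lens; pixels are square), "cx", "cy" (the principal point, pixels), "xyz" and "attitude" of the camera in the world; the wrist camera has in their place "T_tool_cam" (4x4, takes a point from camera to tool coordinates, whose origin is the TCP and whose axes are the tool frame's). Camera axes: x right, y up, looking along -z (the intrinsics and any distortion apply to the point x, -y, -z); pixel columns grow to the right and rows downward; lengths in mm; the calibration is good to about 2 mm. A picture is of the moment at which its call begins: read the wrist's pose just before it.
- ctrl.close_job(): hands the job in, once; it reports no verdict.
The state is a dict: "t": time; "qpos": joint angles; "qvel": joint speeds; "joint_torque": joint torques, N m; "ee_pos": TCP position; "orientation": TCP orientation; "ft_force": force on the tool from outside, world axes, zero at the start; "moment": the same for the moment, N m; "width": finger opening in mm.
Only numpy, scipy, OpenCV 4.12 (cv2) and the standard library are available. Lean on these libraries where they do the work, as an engineer would, in place of code of your own. Each camera call takes 0.05 s, during which the arm holds its last target.

TASK

Prepare the lamp test: stand each of the three white ceramic blocks upright in the middle of its own blue lab jack, so that all three tops end up at the same height: the tallest block on the lowest jack, the middle one on the middle jack, the shortest on the highest jack. The ceramic is brittle, so set the blocks down gently and do not drop them. Leave the black graphite blocks and the amber jar standing where they are.

Things in the scene. Friction and masses are not known exactly. Their poses are not given: they have to be found in the camera images.
- white_tall_center (a point): centre of the tall white ceramic sample block, loose, standing on the bench: foot 40 x 40 mm, 75 mm high (tallest of the three white ones), so this point is 37.5 mm above its underside. z is up, x and y are square to its side faces. About 180 g. It may stand on its jack turned any way about the vertical
- white_medium_center (a point): centre of the medium white ceramic sample block, loose, standing on the bench: foot 40 x 40 mm, 50 mm high (middle of the three white ones), so this point is 25 mm above its underside. z is up, x and y are square to its side faces. About 120 g. It may stand on its jack turned any way about the vertical
- white_short_center (a point): centre of the short white ceramic sample block, loose, standing on the bench: foot 40 x 40 mm, 25 mm high (shortest of the three white ones), so this point is 12.5 mm above its underside. z is up, x and y are square to its side faces. About 60 g. It may stand on its jack turned any way about the vertical
- jack_low_top (a point): middle of the upper face of the lowest lab jack, whose plate is 60 mm above the bench: blue square plate 100 x 100 mm with a fine white cross in its middle, on steel scissors with a black knob on its -x side, which ends 65 mm from the middle at half its height; bolted down, rigid. z is up, x and y run along the plate's edges
- jack_mid_top (a point): middle of the upper face of the middle-height lab jack, whose plate is 85 mm above the bench: blue square plate 100 x 100 mm with a fine white cross in its middle, on steel scissors with a black knob on its -x side, which ends 65 mm from the middle at half its height; bolted down, rigid. z is up, x and y run along the plate's edges
- jack_high_top (a point): middle of the upper face of the highest lab jack, whose plate is 110 mm above the bench: blue square plate 100 x 100 mm with a fine white cross in its middle, on steel scissors with a black knob on its -x side, which ends 65 mm from the middle at half its height; bolted down, rigid. z is up, x and y run along the plate's edges
- black_medium_center (a point): centre of a black graphite block, loose, foot 40 x 40 mm, 50 mm high, standing on the bench; not to be used or moved. z is up, x and y are square to its side faces
- black_short_center (a point): centre of a black graphite block, loose, foot 40 x 40 mm, 25 mm high, standing on the bench; not to be used or moved. z is up, x and y are square to its side faces
- jar_center (a point): centre (35 mm up) of a closed amber glass jar with white cap, 50 mm in diameter, 70 mm high, loose, standing on the bench; not to be moved
There are look-alikes about, which are no part of the job. What is shaped like the part that bears jack_mid_top but pink or yellow is not meant.

How it is judged:
By the outcome, as a careful person would: the job done as asked, in the order asked, and still so for the second after the job is handed in, with the robot touching nothing.
It also fails if it takes over 91 s, if anything falls off the work surface, if the arm or the gripper's body presses on something with over 40 N, if the wrist force passes 120 N, or if a joint passes its speed limit or range.

## Working session

There is one attempt and no reset: what is moved stays moved. The work goes in short steps, Python scripts to look and compute and a tool call to move; the robot and the scene stay as the last step left them, time stands still between calls to the robot, and variables do not carry over. Pictures are saved under pics/ and viewed, and the job is handed in when it is done.

Besides the shell and the picture viewer there is one more tool, called after "Call:" by a JSON object that holds its "op" and its "data", one argument or row to a line. servo_tool: Moves the arm, as the interface text tells. Its arguments: {"type":"object","properties":{"moves":{"type":"string"},"hand":{"type":"number"}},"required":["moves"]}

```bash
ls; mkdir -p pics
cat > h.py <<'E'
import numpy as np, cv2, pickle
from workcell import ctrl
def grab(n,tag):
    o=ctrl.get_obs(); im=ctrl.get_image(n); im['obs']=o
    cv2.imwrite(f'pics/{tag}.png',im['pixels'][:,:,::-1]); pickle.dump(im,open(f'{tag}.pkl','wb')); return im
E
python3 - <<'E'
from h import *
for n in ('scene','side','wrist'):
    im=grab(n,n+'0')
    print(n,{k:v for k,v in im.items() if k not in('pixels','depth','obs')})
print(im['obs'])
E
```

```text
pics
scene {'vertical_fov': 49.02516761406965, 'cx': 318.17906806880575, 'cy': 251.14496196827727, 'xyz': array([1443.91296063,  395.6171021 ,  958.46916172]), 'attitude': array([0.64429205, 0.80646149, 1.70725721])}
side {'vertical_fov': 44.955465174649056, 'cx': 329.59946965200663, 'cy': 253.33891415105273, 'xyz': array([ 205.72166705, -980.97446803,  807.36282736]), 'attitude': array([ 1.002511  , -0.10045995, -0.15741422])}
wrist {'vertical_fov': 69.71225453707581, 'cx': 317.6340337119124, 'cy': 242.99199005103017, 'T_tool_cam': array([[ 4.97578409e-04, -9.53018516e-01, -3.02911637e-01,
        -8.34722382e+01],
       [-1.57131851e-04,  3.02911596e-01, -9.53018646e-01,
        -1.80051074e+02],
       [ 9.99999864e-01,  5.21798568e-04,  9.72706305e-07,
         6.99154889e-01],
       [ 0.00000000e+00,  0.00000000e+00,  0.00000000e+00,
         1.00000000e+00]])}
{'t': 0.1, 'qpos': array([ 1.28299235e+00,  4.23750259e-01,  1.63064291e+00, -8.66239332e-06,
        1.08858129e+00, -1.90002817e-02]), 'qvel': array([ 0.00063333, -0.00105341, -0.00134103, -0.00269587, -0.00104469,
        0.0002336 ]), 'joint_torque': array([-7.70771985e-04, -5.45614564e+01, -2.74324769e+01,  6.44200668e-02,
        1.88222394e-02, -7.57839871e-06]), 'ee_pos': array([165.80990021, 602.04055995, 202.87675981]), 'orientation': array([-1.5618464 ,  0.21119977, -0.21087917]), 'ft_force': array([-0.63938928, -0.80202927, -0.49489469]), 'moment': array([ 0.02438569,  0.00895882, -0.02048122]), 'width': 88.29502067935991}
```

View pics/scene0.png

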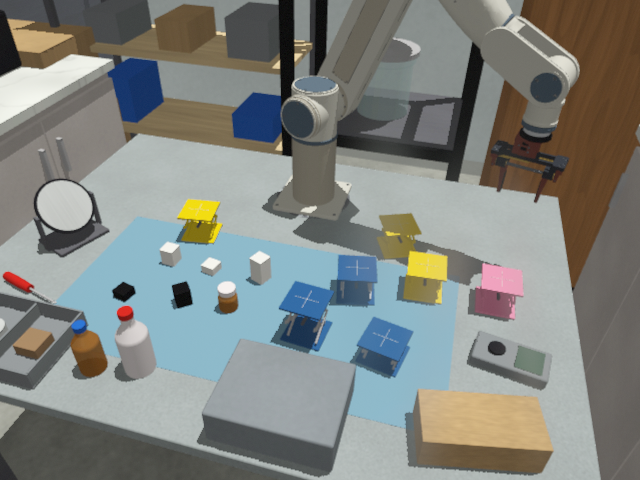

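View pics/side0.png

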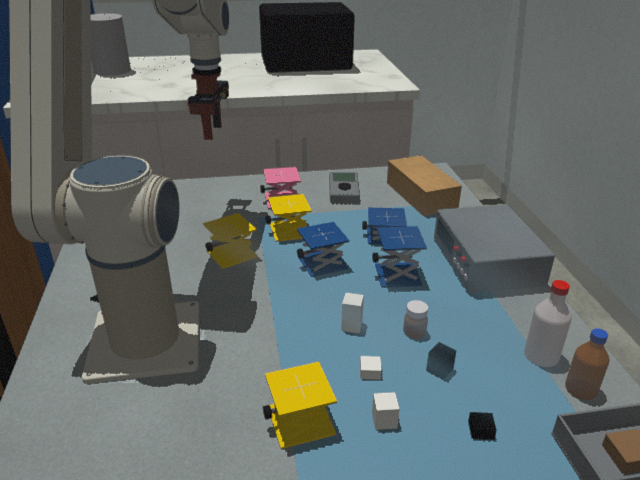

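View pics/wrist0.png

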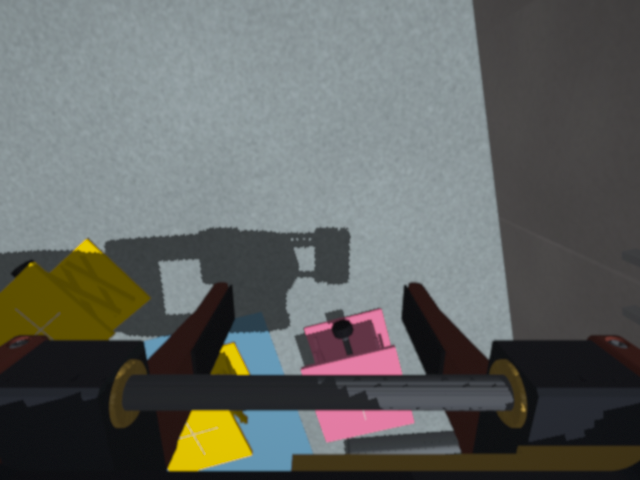

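```bash
cat >> h.py <<'E'
from scipy.spatial.transform import Rotation as R
def cam(im):
    f=240/np.tan(np.radians(im['vertical_fov'])/2)
    if 'T_tool_cam' in im:
        o=im['obs'];T=np.eye(4);T[:3,:3]=R.from_rotvec(o['orientation']).as_matrix();T[:3,3]=o['ee_pos']
        T=T@im['T_tool_cam'];return f,T[:3,:3],T[:3,3]
    return f,R.from_rotvec(im['attitude']).as_matrix(),np.array(im['xyz'])
def rays(im,uv):
    f,Rm,t=cam(im);uv=np.asarray(uv,float).reshape(-1,2)
    return np.c_[(uv[:,0]-im['cx'])/f,-(uv[:,1]-im['cy'])/f,-np.ones(len(uv))]@Rm.T,t
def onz(im,uv,z):
    d,t=rays(im,uv);return t+d*((z-t[2])/d[:,2])[:,None]
def world(im):
    v,u=np.mgrid[:480,:640];d,t=rays(im,np.c_[u.ravel(),v.ravel()])
    return (t+d*im['depth'].reshape(-1,1)).reshape(480,640,3)
def blobs(m,amin=40):
    n,l,s,c=cv2.connectedComponentsWithStats(m.astype(np.uint8),connectivity=4)
    return [(l==i,s[i],c[i]) for i in range(1,n) if s[i][4]>=amin]
E
python3 - <<'E'
from h import *
for n in ('scene','side'):
    im=pickle.load(open(n+'0.pkl','rb'));W=world(im);px=im['pixels'];hsv=cv2.cvtColor(px,cv2.COLOR_RGB2HSV)
    H,S,V=hsv[...,0].astype(int),hsv[...,1].astype(int),hsv[...,2].astype(int)
    ws=(W[...,0]>150)&(W[...,0]<1100)&(abs(W[...,1])<800)&(W[...,2]>-20)
    print(n,'table z',[np.median(W[...,2][b]) for b in [ws&(S<60)&(abs(W[...,2])<20)]])
    masks=dict(white=(S<45)&(V>110)&(W[...,2]>8)&ws,blue=(H>100)&(H<122)&(S>140)&(W[...,2]>30)&ws,black=(V<50)&(W[...,2]>6)&ws&(W[...,2]<70))
    for k,m in masks.items():
        for b,s,c in blobs(m):
            P=W[b];zt=np.percentile(P[:,2],90);tp=P[abs(P[:,2]-zt)<6]
            print(k,s[:5],c.round(1),'ztop',zt.round(1),'n',len(tp),'mean',tp.mean(0).round(1),'rng',np.ptp(tp[:,:2],axis=0).round())
E
```

```text
scene table z [np.float64(0.11279421393953726)]
white [ 444    0  132  127 5756] [512.7  54.6] ztop 660.0 n 341 mean [163.6 412.  659.9] rng [ 26. 127.]
white [  37  180   56   51 2206] [ 64.1 205. ] ztop 156.5 n 202 mean [ 412.  -641.2  156.2] rng [106.  47.]
white [ 56 223  53  31 189] [ 86.5 237. ] ztop 14.3 n 187 mean [ 421.8 -570.7   11.5] rng [154.  82.]
white [160 242  22  23 364] [170.3 253. ] ztop 50.4 n 154 mean [ 441.5 -287.4   48.9] rng [46. 44.]
white [250 251  21  32 519] [260.2 266.6] ztop 75.2 n 166 mean [438.9 -20.6  74.3] rng [53. 49.]
white [201 258  21  16 219] [211.  265.4] ztop 26.6 n 157 mean [ 445.5 -163.6   24.5] rng [50. 48.]
white [218 282  18  16 234] [226.5 289.2] ztop 71.1 n 186 mean [567.5 -60.8  69.3] rng [47. 45.]
white [  0 288  74  22 185] [ 38.6 298.5] ztop 50.9 n 110 mean [ 722.6 -498.1   48.9] rng [ 11. 208.]
white [ 20 303  17  18  48] [ 29.  309.9] ztop 43.4 n 36 mean [ 751.8 -497.4   41.7] rng [61. 10.]
white [ 115  315   42   63 1744] [135.1 348.1] ztop 136.2 n 156 mean [ 809.1 -169.4  135.4] rng [43. 43.]
white [315 315  11  29  62] [320.1 3
[... 2214 characters left out ...]
. 105.]
blue [ 368  208   58   42 1384] [394.4 229. ] ztop 110.2 n 809 mean [586.5 145.7 108.7] rng [105. 110.]
blue [298 222  51  27 796] [322.4 235. ] ztop 85.6 n 791 mean [414.7 228.8  83.6] rng [114. 120.]
blue [592 329  16  10 113] [599.4 333.2] ztop 140.0 n 113 mean [ 829.2 -282.2  138.7] rng [27. 26.]
black [339 183  12   7  62] [344.2 186. ] ztop 38.3 n 54 mean [543.6 588.7  36.1] rng [33. 42.]
black [298 249   6   9  42] [300.5 253.5] ztop 51.8 n 22 mean [356.8 213.4  50.2] rng [11. 13.]
black [264 406   8  13  79] [267.2 411.7] ztop 54.4 n 49 mean [ 232.3 -282.2   52.2] rng [12. 16.]
black [469 413  27  25 564] [481.7 424.9] ztop 25.5 n 413 mean [ 599.  -346.3   23.7] rng [46. 45.]
```

Run:
```python
from h import *
o=ctrl.get_obs();print(R.from_rotvec(o['orientation']).as_matrix().round(3))
```

```text
[[ 0.964 -0.     0.266]
 [-0.266 -0.001  0.964]
 [ 0.    -1.    -0.001]]
```

Call:
{"op": "servo_tool", "data": {
  "moves": "0.374 -0.362 0.1 0 0 0;0.374 -0.362 0.1 0 0 0;0.374 -0.362 0.1 0 0 0;0.374 -0.362 0.1 0 0 0;0.374 -0.362 0.1 0 0 0;0.374 -0.362 0.1 0 0 0;0.374 -0.362 0.1 0 0 0;0.374 -0.362 0.1 0 0 0",
  "hand": 0
}}

```text
t: 1.15
ee_pos: [519.9, 259.4, 298.2]
orientation: [-1.56, 0.211, -0.211]
ft_force: [0.9, 0.6, -0.1]
width: 87.7
```

Call:
{"op": "servo_tool", "data": {
  "moves": "0.02 -0.02 0 0 0 7;0.02 -0.02 0 0 0 15.4;0.02 -0.02 0 0 0 15.4;0.02 -0.02 0 0 0 15.4"
}}

```text
t: 1.65
ee_pos: [538.4, 241.3, 297.7]
orientation: [-1.571, 0.002, -0.002]
ft_force: [-0.8, -0.7, -1.3]
width: 88.1
```

Run:
```python
from h import *
im=grab('wrist','w1');o=im['obs'];print(o['t'],o['ee_pos'],o['orientation'],o['qvel'])
```

```text
1.65 [538.4393453  241.27009573 297.72845419] [-1.57094032e+00  2.11645899e-03 -1.51518959e-03] [ 0.00558305 -0.00191699 -0.00112547 -0.00146441  0.00024041 -0.0070283 ]
```

View pics/w1.png

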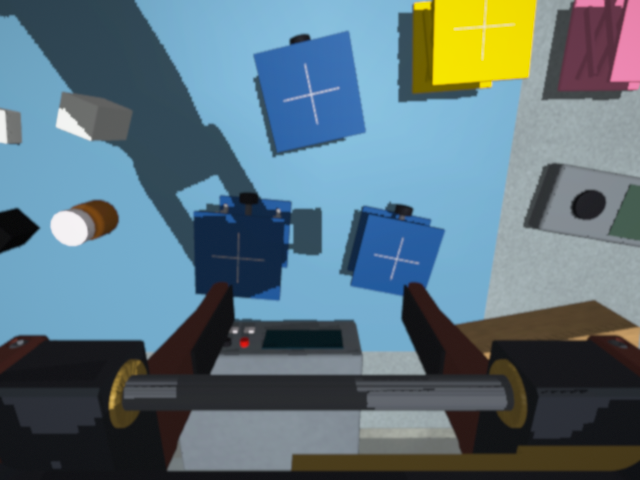

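The wrist view shows the three blue plates: mid with its cross at (312,93), high (shaded) at (238,258), low at (396,258). I'll fit the plate outlines and project them onto their known heights.

```bash
cat >> h.py <<'E'
def plate(im,seed,z,win=85,satmin=150,rv=None):
    hsv=cv2.cvtColor(im['pixels'],cv2.COLOR_RGB2HSV);W=world(im)
    return hsv,W
E
python3 - <<'E'
from h import *
im=pickle.load(open('w1.pkl','rb'));W=world(im);hsv=cv2.cvtColor(im['pixels'],cv2.COLOR_RGB2HSV)
for n,s,z in (('low',(396,258),60),('mid',(312,93),85),('high',(238,258),110)):
    print(n,'z depth',W[s[1],s[0]].round(1),hsv[s[1]+8,s[0]+8])
    print(' cross',onz(im,[s],z).round(1))
    m=(abs(W[...,2]-z)<9)&(hsv[...,0]>95)&(hsv[...,0]<125)&(hsv[...,1]>120)
    m=cv2.morphologyEx(m.astype(np.uint8),cv2.MORPH_CLOSE,np.ones((5,5)))
    b=[b for b,_,_ in blobs(m) if b[s[1],s[0]]][0]
    c=max(cv2.findContours(b.astype(np.uint8),cv2.RETR_EXTERNAL,cv2.CHAIN_APPROX_NONE)[0],key=cv2.contourArea)[:,0]
    P=onz(im,c,z)[:,:2].astype(np.float32);print(' rect',cv2.minAreaRect(P))
E
```

```text
low z depth [609.2 343.2  57.9] [106 196 159]
 cross [[608.4 342.7  60. ]]
 rect ((607.7149047851562, 342.4974365234375), (100.21427154541016, 100.16968536376953), 78.15827178955078)
mid z depth [414.5 236.3  85. ] [106 178 175]
 cross [[414.5 236.3  85. ]]
 rect ((415.1579895019531, 234.92684936523438), (99.33228302001953, 99.41768646240234), 12.104870796203613)
high z depth [590.1 150.9 108.6] [107 196  65]
 cross [[589.6 151.3 110. ]]
 rect ((587.8591918945312, 151.27963256835938), (99.6673583984375, 100.37969970703125), 84.79088592529297)
```

Call:
{"op": "servo_tool", "data": {
  "moves": "-0.110 -0.400 0 0 0 0;-0.110 -0.400 0 0 0 0;-0.110 -0.400 0 0 0 0;-0.110 -0.400 0 0 0 0;-0.110 -0.400 0 0 0 0;-0.110 -0.400 0 0 0 0;-0.110 -0.400 0 0 0 0;-0.110 -0.400 0 0 0 0"
}}

```text
t: 2.7
ee_pos: [428.2, -160.6, 298.1]
orientation: [-1.571, 0.003, -0.004]
ft_force: [-0.1, -0.0, -0.7]
width: 87.6
```

Call:
{"op": "servo_tool", "data": {
  "moves": "0 0 0 0 0 0;0 0 0 0 0 0"
}}

```text
t: 2.95
ee_pos: [429.1, -157.8, 297.9]
orientation: [-1.571, -0.001, 0.001]
ft_force: [-0.7, 0.5, 0.8]
width: 88.0
```

Run:
```python
from h import *
im=grab('wrist','w2');o=im['obs'];print(o['t'],o['ee_pos'],o['orientation'])
W=world(im);hsv=cv2.cvtColor(im['pixels'],cv2.COLOR_RGB2HSV)
for n,x,z,bk in (('tall',(437,-24),75,0),('med',(440,-291),50,0),('short',(443,-167),25,0),('bmed',(583,-181),50,1),('bshort',(602,-341),25,1),('jar',(566,-65),70,0)):
    m=(abs(W[...,2]-z)<6)&(np.hypot(W[...,0]-x[0],W[...,1]-x[1])<45)
    bl=blobs(m,100)
    for b,s,c in bl:
        c=max(cv2.findContours(b.astype(np.uint8),cv2.RETR_EXTERNAL,cv2.CHAIN_APPROX_NONE)[0],key=cv2.contourArea)[:,0]
        P=onz(im,c,z)[:,:2].astype(np.float32);print(n,s[:4],cv2.minAreaRect(P),W[b][:,2].mean().round(1))
```

```text
2.95 [ 429.11207264 -157.8020626   297.92348023] [-1.57059701e+00 -1.16262413e-03  1.04159996e-03]
tall [406 191  45  42] ((434.9432067871094, -25.736806869506836), (41.442325592041016, 39.79488754272461), 67.52566528320312) 73.7
med [197 193  32  34] ((437.58563232421875, -290.0895080566406), (39.5338020324707, 40.42523193359375), 85.02127075195312) 48.6
short [293 191  35  35] ((441.1069641113281, -167.683837890625), (39.670631408691406, 40.3275032043457), 78.50013732910156) 23.7
bmed [279 291  39  36] ((577.3101806640625, -184.1949920654297), (41.22163772583008, 40.971046447753906), 40.7756233215332) 48.6
bshort [179 299  21  25] ((591.9058837890625, -352.9689636230469), (23.367321014404297, 47.07304763793945), 50.5583610534668) 23.6
jar [371 290  31  32] ((562.4552612304688, -66.79096984863281), (45.73094940185547, 39.646690368652344), 2.7387375831604004) 68.7
```

View pics/w2.png

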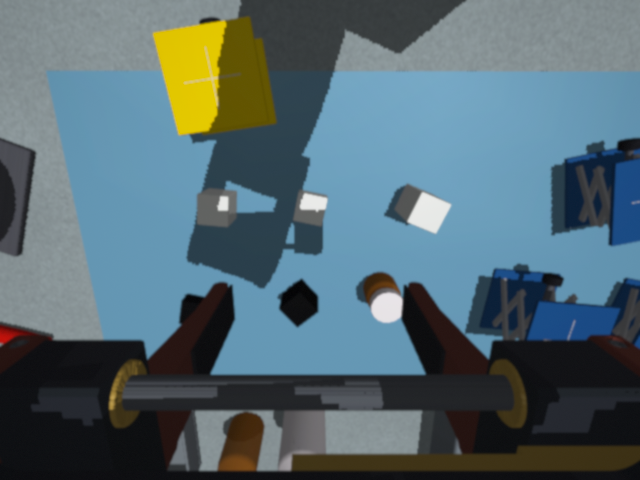

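Call:
{"op": "servo_tool", "data": {
  "moves": "0.0059 0.060 -0.04 0 0 -8;0.0059 0.1 -0.08 0 0 -16;0.0059 0.132 -0.12 0 0 -22.5;0.0059 0.132 -0.148 0 0 -22.5;0.0059 0.132 -0.148 0 0 -22.5;0.0059 0.132 -0.148 0 0 -22.5;0.0059 0.132 -0.148 0 0 -22.5"
}}

```text
t: 3.88
ee_pos: [435.7, -27.2, 151.2]
orientation: [-1.548, 0.306, -0.31]
ft_force: [-0.9, 1.1, -0.8]
width: 87.8
```

```bash
cat > chk.py <<'E'
from h import *
import sys
tag,x,y,z=sys.argv[1],*map(float,sys.argv[2:5])
im=grab('wrist',tag);o=im['obs'];Rm=R.from_rotvec(o['orientation']).as_matrix()
print(o['t'],o['ee_pos'].round(1),'yaw',np.degrees(np.arctan2(-Rm[0,2],Rm[1,2])).round(2),'tilt y',Rm[:,1].round(4),o['ft_force'].round(1),o['width'])
W=world(im)
m=(abs(W[...,2]-z)<6)&(np.hypot(W[...,0]-x,W[...,1]-y)<40)
for b,s,c in blobs(m,100):
    c=max(cv2.findContours(b.astype(np.uint8),cv2.RETR_EXTERNAL,cv2.CHAIN_APPROX_NONE)[0],key=cv2.contourArea)[:,0]
    P=onz(im,c,z)[:,:2].astype(np.float32);print(s[:5],cv2.minAreaRect(P),W[b][:,2].mean().round(1))
E
python3 chk.py w3 435 -25.7 75
```

```text
3.875 [435.7 -27.2 151.2] yaw -22.52 tilt y [ 2.5e-03 -2.0e-04 -1.0e+00] [-0.9  1.1 -0.8] 87.81768991877607
[ 295  217   52   50 2492] ((434.41748046875, -23.366138458251953), (39.58564376831055, 40.05913162231445), 67.43350982666016) 73.7
```

View pics/w3.png

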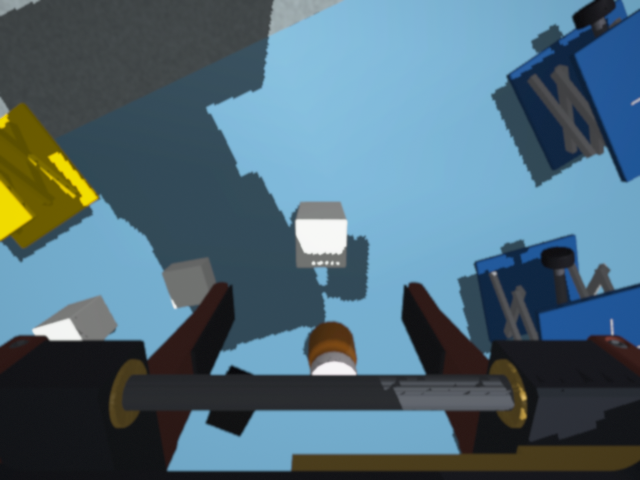

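The tall block is centred between the fingers, at (321,243). Descend and grip.

Call:
{"op": "servo_tool", "data": {
  "moves": "-0.001 0.003 -0.03 0 0 0;-0.001 0.003 -0.06 0 0 0;-0.001 0.003 -0.09 0 0 0;-0.001 0.003 -0.106 0 0 0;-0.001 0.003 -0.106 0 0 0;-0.001 0.003 -0.106 0 0 0"
}}

```text
t: 4.68
ee_pos: [434.4, -24.2, 44.8]
orientation: [-1.549, 0.307, -0.309]
ft_force: [0.7, 0.7, 0.9]
width: 88.0
```

Call:
{"op": "servo_tool", "data": {
  "moves": "0 0 0 0 0 0;0 0 0 0 0 0;0 0 0 0 0 0;0 0 0 0 0 0;0 0 0 0 0 0;0 0 0 0 0 0;0 0 0 0 0 0;0 0 0 0 0 0",
  "hand": 255
}}

```text
t: 5.68
ee_pos: [433.7, -23.9, 43.9]
orientation: [-1.549, 0.308, -0.308]
ft_force: [0.5, 0.5, 1.6]
width: 39.6
```

Call:
{"op": "servo_tool", "data": {
  "moves": "0 0 0.01 0 0 0;0 0 0.04 0 0 0;0 0 0.08 0 0 0;0 0 0.12 0 0 0;0 0 0.16 0 0 0;0 0 0.17 0 0 0;0 0 0.17 0 0 0"
}}

```text
t: 6.55
ee_pos: [433.5, -24.0, 214.0]
orientation: [-1.549, 0.307, -0.309]
ft_force: [-0.7, 0.0, -1.6]
width: 39.8
```

Call:
{"op": "servo_tool", "data": {
  "moves": "0.01 0.021 0 0 0 0;0.028 0.06 0 0 0 0;0.052 0.11 0 0 0 0;0.076 0.16 0 0 0 0;0.1 0.21 0 0 0 0;0.124 0.26 0 0 0 0;0.148 0.31 0 0 0 0;0.164 0.345 0 0 0 0"
}}

```text
t: 7.55
ee_pos: [597.2, 322.8, 210.5]
orientation: [-1.551, 0.31, -0.305]
ft_force: [0.3, -0.7, -1.8]
width: 39.5
```

Call:
{"op": "servo_tool", "data": {
  "moves": "0.01 0.0215 0 0 0 0;0.01 0.0215 0 0 0 0;0.01 0.0215 0 0 0 0;0.01 0.0215 0 0 0 0"
}}

```text
t: 8.05
ee_pos: [607.2, 341.4, 213.3]
orientation: [-1.55, 0.31, -0.308]
ft_force: [0.8, -0.6, -1.7]
width: 40.1
```

```bash
python3 chk.py w4 608 342 60
```

```text
8.05 [607.2 341.4 213.3] yaw -22.55 tilt y [-1.2e-03 -8.0e-04 -1.0e+00] [ 0.8 -0.6 -1.7] 40.14610428656539
[ 278  182   81   63 3686] ((600.1339721679688, 345.210693359375), (79.68836212158203, 62.55984115600586), 67.4405517578125) 58.8
```

View pics/w4.png

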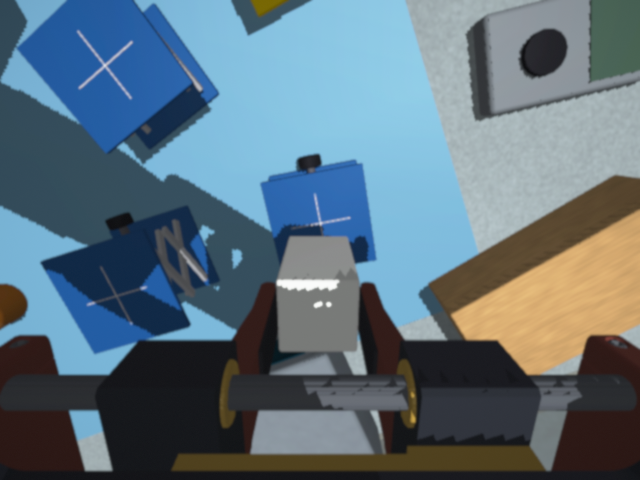

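Run:
```python
from h import *
im=pickle.load(open('w4.pkl','rb'))
print(onz(im,[(321,223)],60),onz(im,[(106,66)],85),onz(im,[(117,295)],110))
# block in hand: front upper edge (far from image bottom) rows ~ , top face at ee z+31
z=im['obs']['ee_pos'][2]+31
print(onz(im,[(277.5,350),(358,350),(278.5,285),(357.5,285)],z), np.mean(onz(im,[(277.5,350),(358,350),(278.5,285),(357.5,285)],z),axis=0))
```

```text
[[609.89751142 344.45553292  60.        ]] [[416.52805005 236.10720501  85.        ]] [[589.18374464 152.50063019 110.        ]]
[[618.49734786 315.55794495 244.26068959]
 [634.03303928 352.99414446 244.26068959]
 [586.18135281 330.86784759 244.26068959]
 [600.48765777 365.31839416 244.26068959]] [609.79984943 341.18458279 244.26068959]
```

Call:
{"op": "servo_tool", "data": {
  "moves": "0.0005 0.002 -0.02 0 0 0;0.0005 0.002 -0.05 0 0 0;0.0005 0.002 -0.08 0 0 0;0.0005 0.002 -0.098 0 0 0;0.0005 0.002 -0.105 0 0 0;0.0005 0.002 -0.106 0 0 0;0.0005 0.002 -0.106 0 0 0;0.0005 0.002 -0.106 0 0 0"
}}

```text
t: 9.1
ee_pos: [608.7, 344.9, 109.0]
orientation: [-1.548, 0.307, -0.309]
ft_force: [0.7, -0.1, -1.9]
width: 39.9
```

Call:
{"op": "servo_tool", "data": {
  "moves": "0 0 -0.001 0 0 0;0 0 -0.002 0 0 0;0 0 -0.0025 0 0 0;0 0 -0.0025 0 0 0"
}}

```text
t: 9.6
ee_pos: [608.1, 344.5, 105.3]
orientation: [-1.549, 0.308, -0.308]
ft_force: [-0.9, -0.0, -1.8]
width: 39.8
```

Call:
{"op": "servo_tool", "data": {
  "moves": "0 0 -0.0005 0 0 0;0 0 -0.001 0 0 0;0 0 -0.001 0 0 0"
}}

```text
t: 9.98
ee_pos: [608.1, 344.5, 104.3]
orientation: [-1.549, 0.308, -0.308]
ft_force: [0.6, 0.2, -1.6]
width: 39.7
```

Call:
{"op": "servo_tool", "data": {
  "moves": "0 0 -0.0003 0 0 0;0 0 -0.0006 0 0 0;0 0 -0.0006 0 0 0"
}}

```text
t: 10.35
ee_pos: [608.2, 344.6, 104.0]
orientation: [-1.549, 0.308, -0.308]
ft_force: [-0.1, -0.8, -0.8]
width: 39.8
```

Call:
{"op": "servo_tool", "data": {
  "moves": "0 0 -0.0005 0 0 0;0 0 -0.0005 0 0 0"
}}

```text
t: 10.6
ee_pos: [608.3, 344.6, 103.9]
orientation: [-1.549, 0.308, -0.308]
ft_force: [-1.8, -0.4, 5.0]
width: 39.7
```

Call:
{"op": "servo_tool", "data": {
  "moves": "0 0 -0.0005 0 0 0;0 0 -0.0005 0 0 0"
}}

```text
t: 10.85
ee_pos: [608.3, 344.6, 103.9]
orientation: [-1.549, 0.308, -0.308]
ft_force: [-2.8, -1.0, 8.3]
width: 39.5
```

Call:
{"op": "servo_tool", "data": {
  "moves": "0 0 0.0004 0 0 0;0 0 0.0004 0 0 0;0 0 0.0004 0 0 0;0 0 0.0004 0 0 0;0 0 0.0004 0 0 0;0 0 0.0004 0 0 0",
  "hand": 0
}}

```text
t: 11.6
ee_pos: [608.2, 344.5, 103.2]
orientation: [-1.549, 0.308, -0.308]
ft_force: [-0.1, 0.1, -0.4]
width: 87.6
```

Call:
{"op": "servo_tool", "data": {
  "moves": "0 0 0.02 0 0 0;0 0 0.05 0 0 0;0 0 0.09 0 0 0;0 0 0.13 0 0 0;0 0 0.16 0 0 0;0 0 0.16 0 0 0;0 0 0.16 0 0 0"
}}

```text
t: 12.48
ee_pos: [607.7, 344.3, 262.9]
orientation: [-1.549, 0.308, -0.308]
ft_force: [0.3, 0.8, -0.6]
width: 88.0
```

```bash
cat > chk2.py <<'E'
# verify placed block: top rect vs plate-outline rect
from h import *
import sys
tag,x,y,zp=sys.argv[1],*map(float,sys.argv[2:5])
im=grab('wrist',tag);o=im['obs'];W=world(im);print(o['t'],o['ee_pos'].round(1),o['width'])
for z,r in ((135,45),(zp,80)):
    m=(abs(W[...,2]-z)<5)&(np.hypot(W[...,0]-x,W[...,1]-y)<r)
    for b,s,c in blobs(m,300):
        c=max(cv2.findContours(b.astype(np.uint8),cv2.RETR_EXTERNAL,cv2.CHAIN_APPROX_NONE)[0],key=cv2.contourArea)[:,0]
        P=onz(im,c,z)[:,:2].astype(np.float32);print(z,s[:5],cv2.minAreaRect(P),W[b][:,2].mean().round(1))
E
python3 chk2.py w5 608 343 60
```

```text
12.475 [607.7 344.3 262.9] 87.95294688483634
135 [ 297  209   43   42 1784] ((609.52880859375, 344.74822998046875), (39.42613220214844, 39.36921310424805), 67.4808349609375) 133.7
60.0 [ 265  160  102  100 5295] ((608.26904296875, 343.8169250488281), (99.38247680664062, 99.67617797851562), 78.19528198242188) 58.7
```

View pics/w5.png

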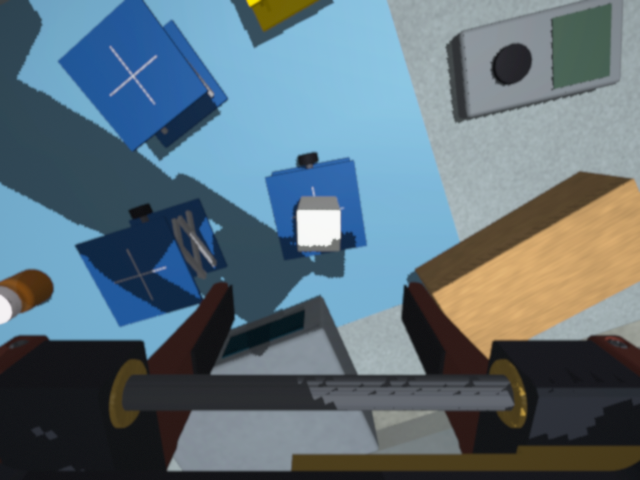

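Tall block stands upright on the low jack, about 1.5 mm off the middle (block at (319,222)). Next, the medium one.

Call:
{"op": "servo_tool", "data": {
  "moves": "-0.0145 -0.054 0 0 0 2;-0.029 -0.108 0 0 0 4;-0.0435 -0.162 0 0 0 6;-0.058 -0.216 0 0 0 9;-0.0725 -0.27 0 0 0 12;-0.087 -0.324 0 0 0 15;-0.1015 -0.378 0 0 0 17.5;-0.116 -0.432 0 0 0 17.5"
}}

```text
t: 13.52
ee_pos: [490.7, -88.9, 262.0]
orientation: [-1.569, 0.07, -0.066]
ft_force: [-0.6, 0.1, 0.1]
width: 87.7
```

Call:
{"op": "servo_tool", "data": {
  "moves": "-0.014 -0.055 -0.02 0 0 0;-0.028 -0.110 -0.04 0 0 0;-0.042 -0.16 -0.07 0 0 0;-0.054 -0.2 -0.1 0 0 0;-0.054 -0.2 -0.13 0 0 0;-0.054 -0.2 -0.13 0 0 0;-0.054 -0.2 -0.13 0 0 0;-0.054 -0.2 -0.13 0 0 0"
}}

```text
t: 14.52
ee_pos: [439.0, -287.4, 134.4]
orientation: [-1.571, 0.066, -0.069]
ft_force: [0.2, 0.4, 0.2]
width: 88.1
```

```bash
python3 chk.py w6 437 -289 50
```

```text
14.525 [ 439.  -287.4  134.4] yaw -4.94 tilt y [ 0.0015 -0.001  -1.    ] [0.2 0.4 0.2] 88.14133913671046
[ 288  216   50   49 2346] ((437.29833984375, -290.9719543457031), (39.324127197265625, 40.56509780883789), 84.17435455322266) 48.7
```

View pics/w6.png

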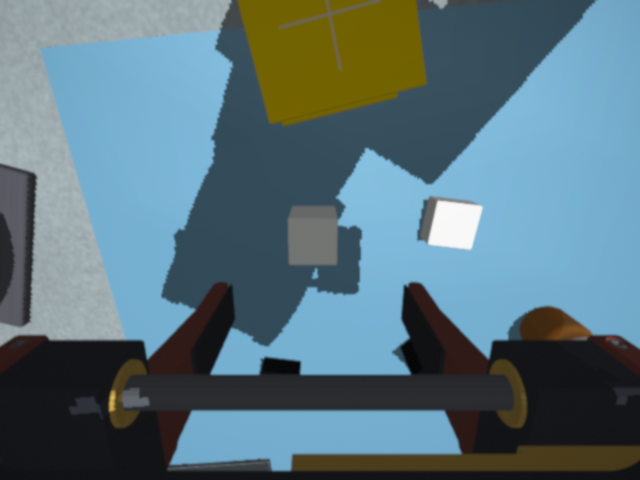

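The medium block is at (313,235), slightly left of the jaw centre; I'll correct and grip.

Call:
{"op": "servo_tool", "data": {
  "moves": "-0.0015 -0.0035 -0.02 0 0 0;-0.0015 -0.0035 -0.05 0 0 0;-0.0015 -0.0035 -0.08 0 0 0;-0.0015 -0.0035 -0.104 0 0 0;-0.0015 -0.0035 -0.104 0 0 0;-0.0015 -0.0035 -0.104 0 0 0"
}}

```text
t: 15.32
ee_pos: [437.5, -291.3, 30.4]
orientation: [-1.571, 0.067, -0.069]
ft_force: [-0.2, 0.3, 0.5]
width: 87.6
```

Call:
{"op": "servo_tool", "data": {
  "moves": "0 0 0 0 0 0;0 0 0 0 0 0;0 0 0 0 0 0;0 0 0 0 0 0;0 0 0 0 0 0;0 0 0 0 0 0;0 0 0 0 0 0;0 0 0 0 0 0",
  "hand": 255
}}

```text
t: 16.32
ee_pos: [436.7, -291.0, 29.2]
orientation: [-1.57, 0.069, -0.069]
ft_force: [0.8, -1.2, 0.8]
width: 39.3
```

Call:
{"op": "servo_tool", "data": {
  "moves": "0 0 0.01 0 0 0;0 0 0.04 0 0 0;0 0 0.08 0 0 0;0 0 0.12 0 0 0;0 0 0.16 0 0 0;0 0 0.18 0 0 0;0 0 0.18 0 0 0;0 0 0.18 0 0 0"
}}

```text
t: 17.32
ee_pos: [436.1, -290.5, 208.5]
orientation: [-1.569, 0.069, -0.068]
ft_force: [0.2, 0.1, -0.5]
width: 39.2
```

Call:
{"op": "servo_tool", "data": {
  "moves": "0 0.02 0 0 0 0;0 0.06 0 0 0 0;0 0.11 0 0 0 0;-0.005 0.16 0 0 0 0;-0.01 0.21 0 0 0 0;-0.012 0.26 0 0 0 0;-0.013 0.31 0 0 0 0;-0.015 0.36 0 0 0 0"
}}

```text
t: 18.32
ee_pos: [420.1, 71.3, 208.4]
orientation: [-1.57, 0.07, -0.067]
ft_force: [1.2, -0.5, -1.4]
width: 39.1
```

Call:
{"op": "servo_tool", "data": {
  "moves": "-0.002 0.05 0 0 0 0;-0.004 0.1 0 0 0 0;-0.005 0.14 0 0 0 0;-0.006 0.165 0 0 0 0;-0.006 0.165 0 0 0 0;-0.006 0.165 0 0 0 0;-0.006 0.165 0 0 0 0"
}}

```text
t: 19.2
ee_pos: [415.3, 233.2, 208.9]
orientation: [-1.57, 0.07, -0.069]
ft_force: [-0.1, 0.7, -0.3]
width: 38.9
```

```bash
python3 chk.py w7 415 235 85
```

```text
19.2 [415.3 233.2 208.9] yaw -5.06 tilt y [-7.e-04 -5.e-04 -1.e+00] [-0.1  0.7 -0.3] 38.86905257719171
[ 276  185   87   69 4259] ((406.1415100097656, 236.3617706298828), (78.9239273071289, 62.008914947509766), 82.25469970703125) 83.8
```

View pics/w7.png

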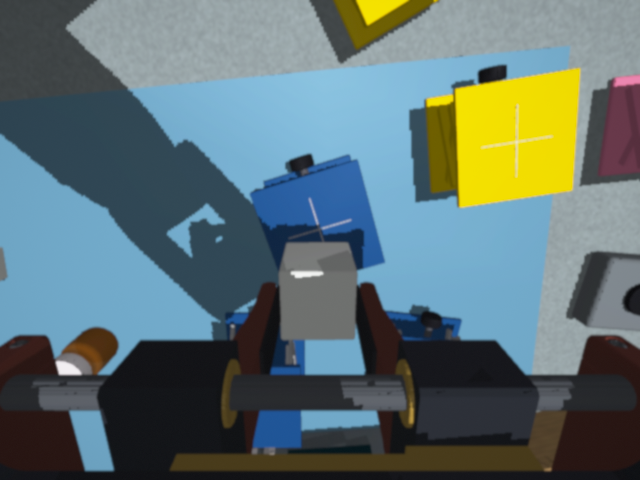

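Run:
```python
from h import *
im=pickle.load(open('w7.pkl','rb'))
print(onz(im,[(320,227)],85),np.mean(onz(im,[(279,339),(356.5,339),(280.5,272),(356.5,272)],im['obs']['ee_pos'][2]+20.5),axis=0))
W=world(im);print(W[300:335,318,:][::6].round(1), W[255:285:3,318].round(1))
```

```text
[[413.44128971 236.08364023  85.        ]] [417.19503627 233.90004263 229.43709039]
[[414.1 234.1 228.2]
 [417.2 233.8 228.8]
 [420.9 233.5 228.3]
 [424.  233.2 229.1]
 [427.  233.  230. ]
 [431.4 232.6 228.6]] [[397.2 235.6 206.4]
 [397.5 235.6 210.4]
 [397.8 235.6 214.4]
 [397.3 235.6 220.2]
 [397.8 235.6 223.1]
 [397.6 235.6 227.8]
 [398.8 235.5 228.8]
 [400.1 235.4 229.6]
 [402.1 235.2 228.8]
 [403.9 235.  228.4]]
```

Call:
{"op": "servo_tool", "data": {
  "moves": "-0.003 0.002 -0.02 0 0 0;-0.003 0.002 -0.05 0 0 0;-0.003 0.002 -0.075 0 0 0;-0.003 0.002 -0.088 0 0 0;-0.003 0.002 -0.091 0 0 0;-0.003 0.002 -0.092 0 0 0;-0.003 0.002 -0.092 0 0 0"
}}

```text
t: 20.12
ee_pos: [413.2, 236.3, 117.9]
orientation: [-1.569, 0.068, -0.069]
ft_force: [-0.4, -0.0, -1.1]
width: 39.1
```

Call:
{"op": "servo_tool", "data": {
  "moves": "0 0 -0.001 0 0 0;0 0 -0.0015 0 0 0;0 0 -0.002 0 0 0;0 0 -0.002 0 0 0"
}}

```text
t: 20.62
ee_pos: [412.7, 236.1, 115.2]
orientation: [-1.57, 0.069, -0.068]
ft_force: [0.4, 0.1, -1.4]
width: 38.6
```

Call:
{"op": "servo_tool", "data": {
  "moves": "0 0 -0.0004 0 0 0;0 0 -0.0008 0 0 0;0 0 -0.0008 0 0 0"
}}

```text
t: 21.0
ee_pos: [412.6, 236.0, 114.4]
orientation: [-1.57, 0.069, -0.069]
ft_force: [-0.8, -0.1, -1.6]
width: 39.0
```

Call:
{"op": "servo_tool", "data": {
  "moves": "0 0 -0.0003 0 0 0;0 0 -0.0005 0 0 0"
}}

```text
t: 21.25
ee_pos: [412.7, 236.0, 114.1]
orientation: [-1.57, 0.068, -0.069]
ft_force: [-0.9, -0.8, 4.4]
width: 39.1
```

Call:
{"op": "servo_tool", "data": {
  "moves": "0 0 -0.0003 0 0 0;0 0 -0.0005 0 0 0"
}}

```text
t: 21.5
ee_pos: [412.8, 236.0, 114.0]
orientation: [-1.57, 0.068, -0.069]
ft_force: [-3.8, -2.6, 10.4]
width: 39.3
```

Call:
{"op": "servo_tool", "data": {
  "moves": "0 0 0.0004 0 0 0;0 0 0.0004 0 0 0;0 0 0.0004 0 0 0;0 0 0.0004 0 0 0;0 0 0.0004 0 0 0;0 0 0.0004 0 0 0",
  "hand": 0
}}

```text
t: 22.25
ee_pos: [412.6, 236.0, 113.8]
orientation: [-1.57, 0.069, -0.069]
ft_force: [0.4, 0.4, -0.8]
width: 87.3
```

Call:
{"op": "servo_tool", "data": {
  "moves": "0 0 0.02 0 0 0;0 0 0.05 0 0 0;0 0 0.09 0 0 0;0 0 0.12 0 0 0;0 0 0.15 0 0 0;0 0 0.15 0 0 0;0 0 0.15 0 0 0"
}}

```text
t: 23.12
ee_pos: [412.2, 235.8, 263.0]
orientation: [-1.57, 0.069, -0.068]
ft_force: [0.3, -0.1, 0.1]
width: 88.0
```

```bash
python3 chk2.py w8 414 236 85
```

```text
23.125 [412.2 235.8 263. ] 87.99387909374795
135 [ 296  209   44   42 1785] ((413.9432678222656, 235.93357849121094), (39.65167999267578, 39.379638671875), 84.97649383544922) 133.8
85.0 [ 257  159  116  113 6395] ((414.2440185546875, 234.90374755859375), (99.62761688232422, 99.36634063720703), 12.112170219421387) 83.8
```

View pics/w8.png

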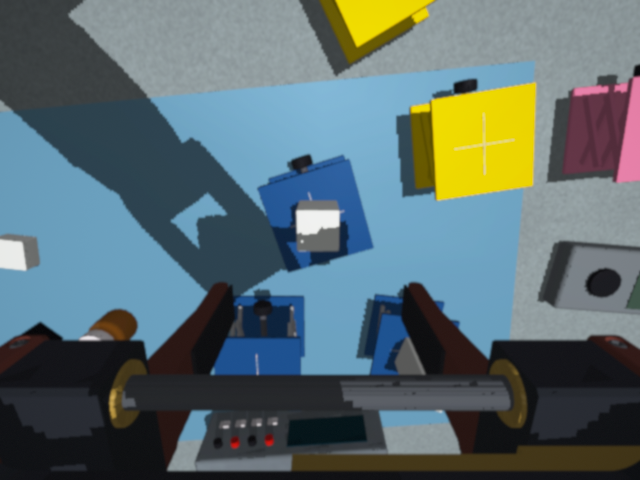

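Medium block is in the middle of the mid jack (at (318,225), within about 1 mm). Now the short one.

Call:
{"op": "servo_tool", "data": {
  "moves": "0.004 -0.056 0 0 0 -2;0.008 -0.112 0 0 0 -4;0.012 -0.168 0 0 0 -6.5;0.016 -0.224 0 0 0 -6.5;0.02 -0.28 -0.02 0 0 -6.5;0.024 -0.336 -0.04 0 0 -6.5;0.029 -0.39 -0.07 0 0 -6.5;0.029 -0.404 -0.1 0 0 -6.5"
}}

```text
t: 24.18
ee_pos: [441.2, -170.5, 161.8]
orientation: [-1.565, 0.161, -0.159]
ft_force: [0.2, 0.7, -0.1]
width: 87.9
```

Call:
{"op": "servo_tool", "data": {
  "moves": "0 0 -0.03 0 0 0;0 0 -0.053 0 0 0;0 0 -0.053 0 0 0;0 0 -0.053 0 0 0"
}}

```text
t: 24.68
ee_pos: [441.6, -167.9, 110.9]
orientation: [-1.565, 0.158, -0.157]
ft_force: [0.5, 0.5, 0.4]
width: 87.8
```

```bash
python3 chk.py w9 441 -168 25
```

```text
24.675 [ 441.6 -167.9  110.9] yaw -11.49 tilt y [-5.e-04  2.e-04 -1.e+00] [0.5 0.5 0.4] 87.76136042445945
[ 293  216   50   49 2340] ((440.6951904296875, -167.36514282226562), (39.722469329833984, 40.57328796386719), 78.47264099121094) 23.7
```

View pics/w9.png

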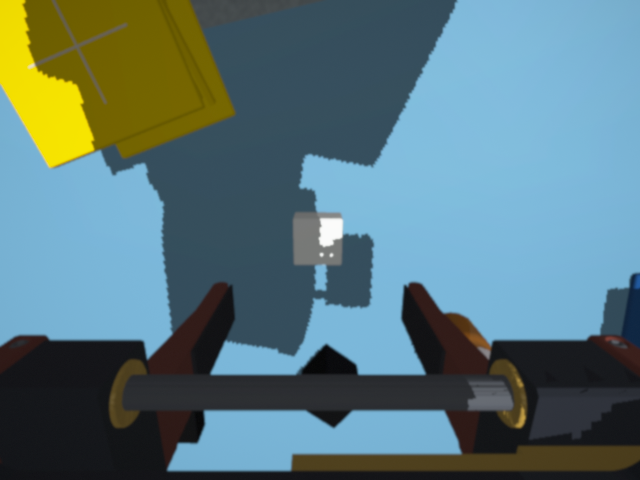

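Call:
{"op": "servo_tool", "data": {
  "moves": "-0.001 0.0005 -0.02 0 0 0;-0.001 0.0005 -0.05 0 0 0;-0.001 0.0005 -0.075 0 0 0;-0.001 0.0005 -0.087 0 0 0;-0.001 0.0005 -0.087 0 0 0;-0.001 0.0005 -0.087 0 0 0"
}}

```text
t: 25.48
ee_pos: [441.4, -167.7, 24.7]
orientation: [-1.566, 0.156, -0.159]
ft_force: [-0.2, -0.8, -0.5]
width: 87.7
```

Call:
{"op": "servo_tool", "data": {
  "moves": "0 0 0 0 0 0;0 0 0 0 0 0;0 0 0 0 0 0;0 0 0 0 0 0;0 0 0 0 0 0;0 0 0 0 0 0;0 0 0 0 0 0;0 0 0 0 0 0",
  "hand": 255
}}

```text
t: 26.48
ee_pos: [440.7, -167.5, 23.8]
orientation: [-1.565, 0.158, -0.158]
ft_force: [-0.1, 1.0, -0.6]
width: 11.3
```

Call:
{"op": "servo_tool", "data": {
  "moves": "0 0 0.01 0 0 0;0 0 0.04 0 0 0;0 0 0.08 0 0 0;0 0 0.12 0 0 0;0 0 0.16 0 0 0;0 0 0.19 0 0 0;0 0 0.19 0 0 0;0 0 0.19 0 0 0"
}}

```text
t: 27.48
ee_pos: [440.1, -167.2, 213.4]
orientation: [-1.565, 0.158, -0.157]
ft_force: [-1.8, -1.2, -0.6]
width: 0.8
```

The fingers closed empty. Look before doing anything else.

```bash
python3 chk.py w10 441 -168 25; python3 -c "
from h import *
grab('scene','s10')
o=ctrl.get_obs();print(o['width'])"
```

```text
27.475 [ 440.1 -167.2  213.4] yaw -11.5 tilt y [-5.e-04  2.e-04 -1.e+00] [-1.8 -1.2 -0.6] 0.7624750830545822
[ 299  197   37   36 1308] ((441.2812194824219, -167.5474090576172), (39.72077560424805, 39.12773132324219), 78.46540069580078) 23.7
0.4321508563567293
```

View pics/w10.png

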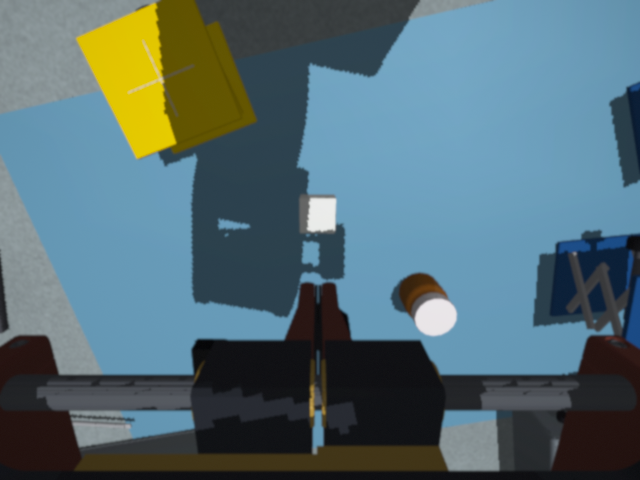

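View pics/s10.png

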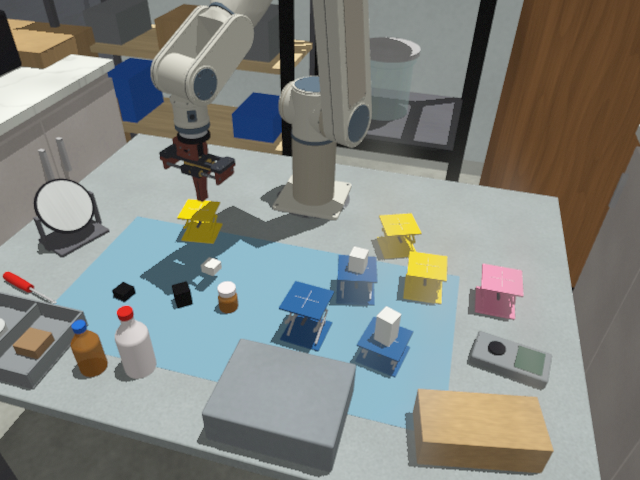

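The short block has not moved (still (441.3,-167.5)), so the pads passed over it. I'll measure where the fingertips really are.

Run:
```python
from h import *
im=pickle.load(open('w10.pkl','rb'));W=world(im);o=im['obs'];Rm=R.from_rotvec(o['orientation']).as_matrix()
for u in (300,306,310,314,320,325,330):
  for v in (282,286,290,296,305,320,335):
    p=Rm.T@(W[v,u]-o['ee_pos']);print(u,v,p.round(1),im['depth'][v,u].round(0))
s=pickle.load(open('s10.pkl','rb'));Ws=world(s)
m=(np.hypot(Ws[...,0]-440,Ws[...,1]+167)<30)&(Ws[...,2]>150)&(Ws[...,2]<260)
print('scene: lowest finger z',np.percentile(Ws[m][:,2],[0,2,5,10]),'ee',o['ee_pos'])
```

```text
300 282 [ 92.6 213.7 -21.3] 429.0
300 286 [-11.3 -23.6  -8.1] 171.0
300 290 [-11.6 -28.8  -7.8] 166.0
300 296 [-11.3 -34.6  -7.5] 160.0
300 305 [-11.4 -43.7  -7.1] 152.0
300 320 [-11.1 -55.9  -6.5] 140.0
300 335 [-11.5 -67.5  -5.9] 129.0
306 282 [-11.7 -19.7  -5.2] 175.0
306 286 [-10.9 -22.8  -5.1] 172.0
306 290 [-11.2 -28.   -5. ] 167.0
306 296 [-11.2 -34.4  -4.8] 161.0
306 305 [-11.8 -44.3  -4.4] 151.0
306 320 [-11.  -55.7  -4.1] 140.0
306 335 [-11.1 -66.8  -3.7] 130.0
310 282 [-11.5 -19.1  -3.2] 175.0
310 286 [-11.3 -23.6  -3.1] 171.0
310 290 [-11.4 -28.5  -3. ] 166.0
310 296 [-11.3 -34.6  -2.9] 160.0
310 305 [-11.3 -43.4  -2.7] 152.0
310 320 [-10.7 -55.3  -2.5] 141.0
310 335 [-11.3 -67.3  -2.2] 129.0
314 282 [ 92.7 213.8  -3.9] 429.0
314 286 [-10.9 -22.8  -1.1] 172.0
314 290 [ -9.4 -24.2  -1.1] 171.0
314 296 [ -6.5 -25.   -1.1] 171.0
314 305 [ -9.9 -40.8  -1. ] 155.0
314 320 [ -9.5 -53.2  -0.8] 143.0
314 335 [ -9.9 -65.1  -0.7] 132.0
320 282 [ 92.6 213.6   3.6] 428.0
320 286 [-10.1 -21.    1.9] 174.0
320 290 [ -9.7 -24.8   1.8] 170.0
320 296 [-10.  -32.    1.8] 163.0
320 305 [-10.4 -41.8   1.7] 154.0
320 320 [ -9.4 -53.1   1.7] 143.0
320 335 [ -9.2 -63.9   1.6] 133.0
325 282 [-11.7 -19.6   4.4] 175.0
325 286 [-10.9 -22.7   4.3] 172.0
325 290 [-11.7 -29.    4.2] 166.0
325 296 [-11.6 -35.2   4.1] 160.0
325 305 [-10.9 -42.7   3.9] 153.0
325 320 [-11.  -55.7   3.7] 140.0
325 335 [-11.3 -67.2   3.4] 129.0
330 282 [-11.2 -18.6   7. ] 176.0
330 286 [-11.4 -23.7   6.8] 171.0
330 290 [-10.7 -27.    6.7] 168.0
330 296 [-11.5 -35.    6.4] 160.0
330 305 [-11.4 -43.6   6.1] 152.0
330 320 [-11.8 -57.2   5.6] 139.0
330 335 [-11.9 -68.2   5.3] 128.0
scene: lowest finger z [230.53213426 231.39921065 233.25692301 235.29505824] ee [ 440.10696518 -167.22324282  213.41677173]
```

Both the scene camera (lowest finger point z≈231 with the TCP reported at 213) and the wrist camera put the fingertips about 18 mm *behind* the reported TCP, not 19 mm ahead of it. That explains the miss. I'll go lower in steps, watching the force and the tip height.

Call:
{"op": "servo_tool", "data": {
  "moves": "0.001 0 0 0 0 0;0.001 0 0 0 0 0;0.001 0 0 0 0 0;0.001 0 0 0 0 0;0.001 0 -0.04 0 0 0;0.001 0 -0.09 0 0 0;0.001 0 -0.14 0 0 0;0.001 0 -0.18 0 0 0",
  "hand": 0
}}

```text
t: 28.58
ee_pos: [441.4, -167.3, 32.2]
orientation: [-1.565, 0.158, -0.157]
ft_force: [1.0, 1.4, 0.4]
width: 77.1
```

Call:
{"op": "servo_tool", "data": {
  "moves": "0 0 -0.01 0 0 0;0 0 -0.02 0 0 0;0 0 -0.03 0 0 0;0 0 -0.035 0 0 0;0 0 -0.035 0 0 0;0 0 -0.035 0 0 0"
}}

```text
t: 29.32
ee_pos: [442.0, -167.6, -0.8]
orientation: [-1.565, 0.157, -0.158]
ft_force: [-0.3, 0.2, 0.6]
width: 87.7
```

Run:
```python
from h import *
s=grab('scene','s11');o=s['obs'];print(o['t'],o['ee_pos'],o['ft_force'],o['width']);Ws=world(s)
px=s['pixels'].astype(int)
m=(np.hypot(Ws[...,0]-440,Ws[...,1]+167)<80)&(Ws[...,2]>8)&(px[...,0]>px[...,1]*1.4)
for b,st,c in blobs(m,20): print(st,np.percentile(Ws[b][:,2],[0,3,10]).round(1),Ws[b].mean(0).round(0))
cv2.imwrite('pics/s11c.png',cv2.resize(s['pixels'][150:320,100:340,::-1],None,fx=3,fy=3))
w=grab('wrist','w11')
```

```text
29.325 [ 441.96815754 -167.57847925   -0.7732904 ] [-0.30025363  0.2221183   0.64193552] 87.71653116451387
[185 213  23  22 244] [133.7 140.2 143.8] [ 462. -179.  163.]
[212 219   4   9  30] [140.9 143.2 144.8] [ 434. -146.  158.]
[189 240   7  21  61] [24.3 28.2 34.5] [ 442. -214.   65.]
[221 255   8  17  88] [22.7 26.  30.4] [ 459. -115.   52.]
```

View pics/s11c.png

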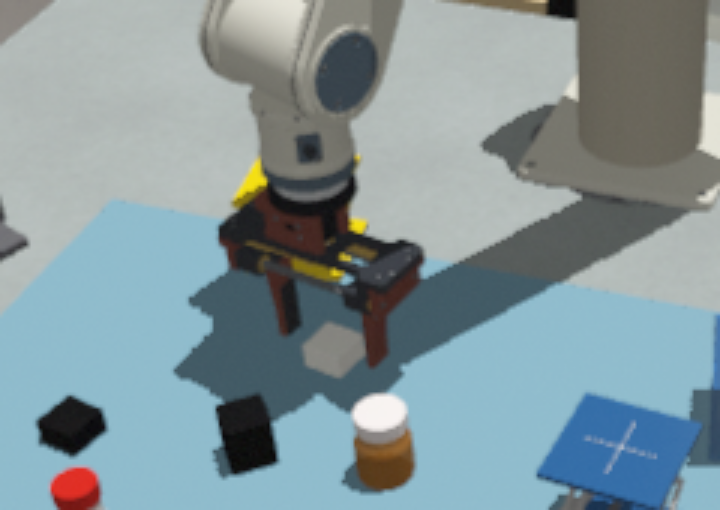

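View pics/w11.png

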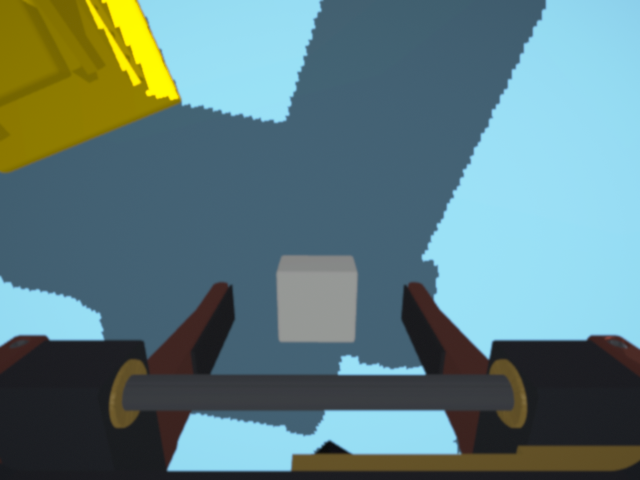

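Both views confirm the open tips are still about 20 mm above the bench, with the block between them. Going 13 mm lower.

Call:
{"op": "servo_tool", "data": {
  "moves": "-0.001 0 -0.004 0 0 0;-0.001 0 -0.008 0 0 0;-0.001 0 -0.010 0 0 0;-0.001 0 -0.010 0 0 0"
}}

```text
t: 29.92
ee_pos: [440.5, -167.4, -11.5]
orientation: [-1.565, 0.158, -0.157]
ft_force: [0.6, -0.0, -0.7]
width: 87.6
```

Call:
{"op": "servo_tool", "data": {
  "moves": "0 0 -0.001 0 0 0;0 0 -0.002 0 0 0;0 0 -0.003 0 0 0;0 0 -0.003 0 0 0"
}}

```text
t: 30.42
ee_pos: [440.6, -167.4, -14.2]
orientation: [-1.565, 0.158, -0.158]
ft_force: [0.2, -0.6, 0.1]
width: 87.8
```

Call:
{"op": "servo_tool", "data": {
  "moves": "0 0 0 0 0 0;0 0 0 0 0 0;0 0 0 0 0 0;0 0 0 0 0 0;0 0 0 0 0 0;0 0 0 0 0 0;0 0 0 0 0 0;0 0 0 0 0 0",
  "hand": 255
}}

```text
t: 31.42
ee_pos: [440.7, -167.4, -14.2]
orientation: [-1.565, 0.158, -0.158]
ft_force: [0.0, -1.0, 1.0]
width: 39.9
```

Call:
{"op": "servo_tool", "data": {
  "moves": "0 0 0.01 0 0 0;0 0 0.04 0 0 0;0 0 0.08 0 0 0;0 0 0.12 0 0 0;0 0 0.16 0 0 0;0 0 0.2 0 0 0;0 0 0.2 0 0 0;0 0 0.2 0 0 0"
}}

```text
t: 32.42
ee_pos: [440.1, -167.2, 185.6]
orientation: [-1.565, 0.158, -0.157]
ft_force: [-0.3, -0.2, -1.2]
width: 39.9
```

Call:
{"op": "servo_tool", "data": {
  "moves": "0.009 0.02 0 0 0 0;0.028 0.06 0 0 0 0;0.051 0.11 0 0 0 0;0.074 0.16 0 0 0 0;0.098 0.21 0 0 0 0;0.121 0.26 0 0 0 0;0.140 0.30 0 0 0 0;0.148 0.317 0 0 0 0"
}}

```text
t: 33.42
ee_pos: [588.2, 151.3, 183.7]
orientation: [-1.566, 0.158, -0.154]
ft_force: [-1.0, -0.7, -0.3]
width: 39.6
```

Call:
{"op": "servo_tool", "data": {
  "moves": "0 0 0 0 0 0;0 0 0 0 0 0;0 0 0 0 0 0"
}}

```text
t: 33.8
ee_pos: [588.1, 148.1, 185.7]
orientation: [-1.565, 0.159, -0.158]
ft_force: [0.3, -0.2, 0.7]
width: 39.7
```

```bash
python3 chk.py w12 589 151 110
```

```text
33.8 [588.1 148.1 185.7] yaw -11.59 tilt y [-6.e-04 -3.e-04 -1.e+00] [ 0.3 -0.2  0.7] 39.7346736814274
[ 270  195  102   81 6130] ((580.2549438476562, 153.47299194335938), (79.22550964355469, 62.15764236450195), 73.8260498046875) 108.8
```

View pics/w12.png

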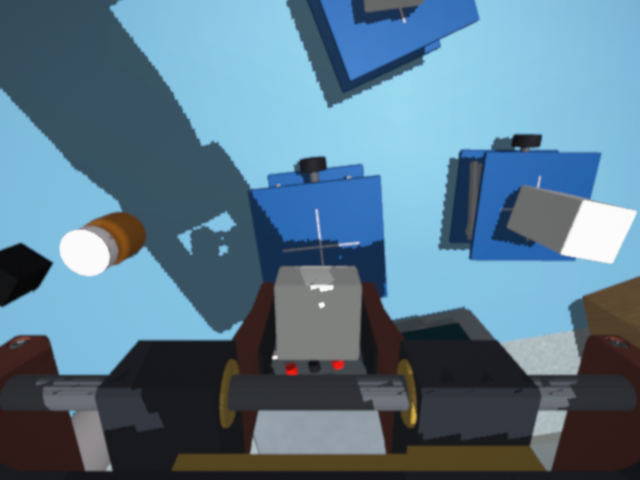

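Run:
```python
from h import *
im=pickle.load(open('w12.pkl','rb'));W=world(im)
print(onz(im,[(320,245)],110),np.median(W[315:350,300:340,2]))
z=225
print(onz(im,[(275,359),(360,358),(277,283),(359,283)],z))
m=(W[...,2]>219)&(W[...,2]<230)&(np.hypot(W[...,0]-588,W[...,1]-148)<40)
for b,s,c in blobs(m,300):
    c=max(cv2.findContours(b.astype(np.uint8),cv2.RETR_EXTERNAL,cv2.CHAIN_APPROX_NONE)[0],key=cv2.contourArea)[:,0]
    print(s,cv2.minAreaRect(onz(im,c,z)[:,:2].astype(np.float32)))
```

```text
[[588.14118487 150.69450988 110.        ]] 223.7759824416578
[[603.53761519 124.78428846 225.        ]
 [611.18904004 164.84761281 225.        ]
 [565.08799906 135.11534089 225.        ]
 [572.43342819 170.87285627 225.        ]]
[ 253  280  130   80 7292] ((587.4680786132812, 148.920654296875), (58.661109924316406, 41.19224166870117), 78.39595794677734)
```

Call:
{"op": "servo_tool", "data": {
  "moves": "0.0005 0.0022 -0.02 0 0 0;0.0005 0.0022 -0.05 0 0 0;0.0005 0.0022 -0.075 0 0 0;0.0005 0.0022 -0.084 0 0 0;0.0005 0.0022 -0.087 0 0 0;0.0005 0.0022 -0.087 0 0 0;0.0005 0.0022 -0.087 0 0 0"
}}

```text
t: 34.72
ee_pos: [589.8, 151.9, 99.8]
orientation: [-1.565, 0.156, -0.159]
ft_force: [-0.4, 0.3, -1.1]
width: 39.9
```

Call:
{"op": "servo_tool", "data": {
  "moves": "0 0 -0.0005 0 0 0;0 0 -0.001 0 0 0;0 0 -0.0015 0 0 0;0 0 -0.0015 0 0 0"
}}

```text
t: 35.22
ee_pos: [589.1, 151.7, 97.3]
orientation: [-1.565, 0.158, -0.158]
ft_force: [0.8, -0.6, -1.3]
width: 40.2
```

Call:
{"op": "servo_tool", "data": {
  "moves": "0 0 -0.0004 0 0 0;0 0 -0.0008 0 0 0;0 0 -0.0008 0 0 0"
}}

```text
t: 35.6
ee_pos: [589.2, 151.7, 96.5]
orientation: [-1.565, 0.158, -0.158]
ft_force: [0.6, -0.1, -1.1]
width: 39.8
```

Call:
{"op": "servo_tool", "data": {
  "moves": "0 0 -0.0003 0 0 0;0 0 -0.0005 0 0 0"
}}

```text
t: 35.85
ee_pos: [589.2, 151.7, 96.0]
orientation: [-1.565, 0.158, -0.158]
ft_force: [0.5, 0.6, -1.1]
width: 39.8
```

Call:
{"op": "servo_tool", "data": {
  "moves": "0 0 -0.0003 0 0 0;0 0 -0.0005 0 0 0"
}}

```text
t: 36.1
ee_pos: [589.2, 151.7, 95.8]
orientation: [-1.565, 0.158, -0.158]
ft_force: [-2.4, -0.3, 4.4]
width: 39.5
```

Call:
{"op": "servo_tool", "data": {
  "moves": "0 0 0 0 0 0;0 0 0 0 0 0;0 0 0 0 0 0;0 0 0 0 0 0;0 0 0 0 0 0;0 0 0 0 0 0",
  "hand": 0
}}

```text
t: 36.85
ee_pos: [589.2, 151.8, 95.5]
orientation: [-1.565, 0.158, -0.158]
ft_force: [0.2, -0.8, -0.5]
width: 87.8
```

Call:
{"op": "servo_tool", "data": {
  "moves": "0 0 0.02 0 0 0;0 0 0.05 0 0 0;0 0 0.09 0 0 0;0 0 0.13 0 0 0;0 0 0.17 0 0 0;0 0 0.2 0 0 0;0 0 0.2 0 0 0;0 0 0.2 0 0 0"
}}

```text
t: 37.85
ee_pos: [588.6, 151.6, 295.3]
orientation: [-1.565, 0.158, -0.157]
ft_force: [-0.1, 1.1, 0.4]
width: 87.7
```

```bash
python3 chk2.py w13 589 151 110
python3 - <<'E'
from h import *
grab('scene','s13');grab('side','d13')
im=pickle.load(open('w13.pkl','rb'));W=world(im)
for n,x,y,zp in (('tall',608.5,343.5,60),('med',414.5,235.7,85)):
  for z,r in ((135,45),(zp,80)):
    m=(abs(W[...,2]-z)<5)&(np.hypot(W[...,0]-x,W[...,1]-y)<r)
    for b,s,c in blobs(m,300):
        c=max(cv2.findContours(b.astype(np.uint8),cv2.RETR_EXTERNAL,cv2.CHAIN_APPROX_NONE)[0],key=cv2.contourArea)[:,0]
        print(n,z,cv2.minAreaRect(onz(im,c,z)[:,:2].astype(np.float32)),W[b][:,2].mean().round(1))
E
```

```text
37.85 [588.6 151.6 295.3] 87.71820608700331
135 [ 298  201   40   39 1489] ((589.2811279296875, 152.2508544921875), (39.64779281616211, 39.628082275390625), 78.47429656982422) 133.7
110.0 [ 264  163  102   99 6642] ((588.4953002929688, 150.77978515625), (99.36705017089844, 99.67973327636719), 84.77728271484375) 108.8
tall 135 ((609.4033203125, 342.4634704589844), (41.460227966308594, 39.70404815673828), 67.47784423828125) 133.7
tall 60 ((608.0075073242188, 342.0552062988281), (100.71015167236328, 98.92190551757812), 78.1504135131836) 58.8
med 135 ((422.8014221191406, 234.23660278320312), (39.9416618347168, 27.205949783325195), 82.4071044921875) 133.6
med 85 ((418.2242431640625, 234.994140625), (94.20063018798828, 99.84391021728516), 12.02180290222168) 83.7
```

View pics/w13.png

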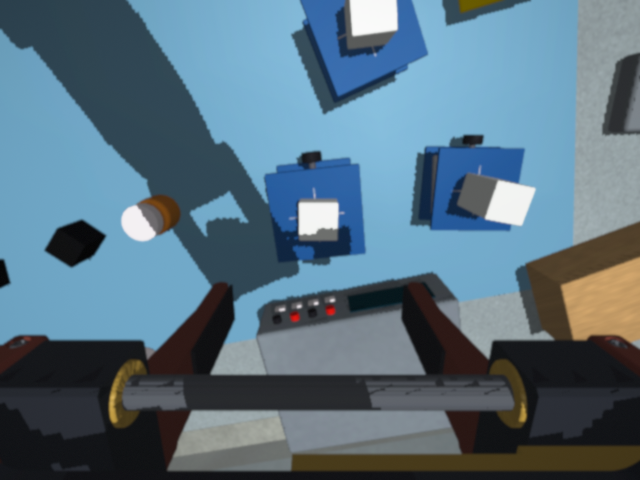

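View pics/s13.png

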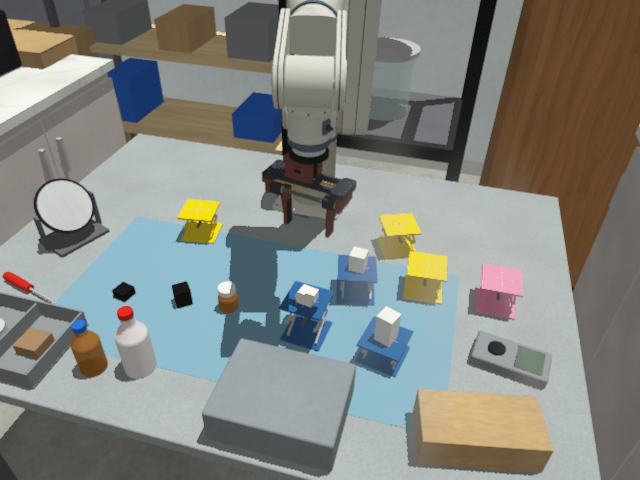

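View pics/d13.png

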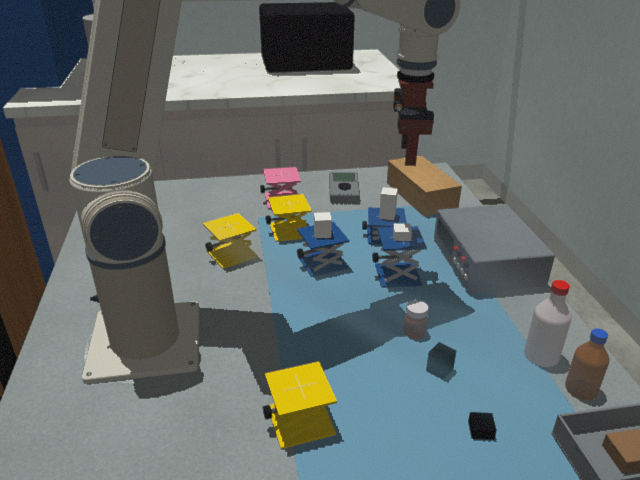

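All three blocks stand centred on their jacks in the scene and side views. The black blocks and the jar are at the same pixels as before, and the gripper is clear of everything.

```bash
python3 -c "
from workcell import ctrl
print(ctrl.close_job())"
```

```text
the job is handed in; nothing more can be done
None
```

The job is done and handed in at about 38 s of the 91 s allowed. The tall block stands on the low jack, the medium one on the middle jack and the short one on the high jack. I placed them in that order, each lowered in sub-millimetre steps until contact (4–10 N) and then released.

**Last checks**
- **Height:** all three tops read 133.6–133.8 mm in depth. The nominal height is 135 mm, and the camera reads everything about 1.3 mm low, so they agree with each other.
- **Centring:** each block is about 1–2 mm from the middle of its plate. In the final picture the medium block and its plate were cut off at the picture's edge, so its figure comes from the view just after it was placed.
- **Other objects:** the scene and side pictures show the black blocks and the jar at the same place as at the start. I compared these by eye and did not measure them again.

**What went wrong or disagreed**
- **Missed grasp:** the first grasp of the short block closed on nothing, and the block did not move. Two cameras put the fingertips about 18 mm behind the reported TCP rather than 19 mm ahead. I went lower and the second grasp held.
- **Shallow grips:** the same offset means the tall and medium blocks were held higher up than I planned, the medium one only near its top. Both held and were set down upright.

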